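Turn the recipe book back one leaf and put the page keeper over it

TASK

Turn the ring-bound recipe book on its wooden stand back by one leaf: with a fingertip, push the steel keeper bar round off the left-hand page until it points out towards you, clear of both pages; then lift the top left-hand leaf from under its tab and flip it over the rings so that it lies flat on the right-hand page; then push the keeper on round until its end lies well over that turned leaf. Work gently with the fingertips or the outside of the fingers, without pinching or gripping anything, turn only the one leaf (the next leaf below stays down), and do not disturb the ramekins and the marker.

Things in the scene. Friction and masses are not known exactly. Their poses are not given: they have to be found in the camera images.
- stand: Open recipe book on a fixed wooden plinth 195 x 244 mm, its top 30 mm above the worktop, sides at y = +-122 mm, front at x = -105 mm. Origin: on the worktop below the middle of the ring spine; z up, x along the spine away from the robot, y from the spine to the left-hand page. Spine axis 39.5 mm above the worktop; four steel rings rise to 52 mm.
- top_leaf: Leaf to turn: rigid plastic page 3 mm thick, about 80 g, top of the left-hand stack. Reaches from 6 to 135 mm from the spine axis, x -77.5 to +77.5 mm along it; leaves below end at 135 mm too. Origin: on the spine axis, mid thickness; at the start y points left along the leaf, z up; it turns about x. More than 15 N from the fingers counts as gripping or forcing it.
- leaf_tab (a point): On the tab of the top leaf, mid thickness, 149 mm from the spine axis. The tab, in the middle of the outer edge, is 34 mm wide (x -17 to +17 mm) and 3 mm thick and reaches to 163 mm from the spine; below it is nothing down to the worktop, 38 mm beneath.
- leaf_turn (a joint): Angle of the top leaf about the ring spine: 0 = flat on the left (as at the start), 1.57 = upright, 3.14 = flat on the right. It turns freely, a little damped, and falls to the nearer side by its own weight.
- next_tab (a point): Point on the tab of the next leaf below, which must stay down: the same shape of leaf, 4 mm lower, its tab 34 mm wide and centred 50 mm farther from the robot along the spine (x = +50 mm).
- next_turn (a joint): Angle of the next leaf below about the spine: 0 = flat on the left, where it stays.
- keeper: Flat steel bar 12 mm wide, 3 mm thick, reaching 80 mm from its pivot, underside 43.5 mm above the worktop (2.5 mm above the leaf). Pivot: at x = -89.5 mm, y = 0 of the stand, 12 mm nearer the robot than the leaves' edge. Origin: on the pivot, at the underside; the bar runs along its own -x. It blocks a leaf it lies over. More than 15 N from the fingers counts as forcing it.
- keeper_knob (a point): Middle of the small steel knob on the keeper, 68 mm from the pivot: 12 mm in diameter, from 46.5 to 62.5 mm above the worktop. Push it sideways.
- keeper_turn (a joint): Angle of the keeper, seen from above, anticlockwise positive: 0 = pointing straight out to the front (stand -x); -2.0 to -2.3 = over the left-hand page (as at the start); between -1.45 and 1.45 = clear of both pages; beyond 1.95 = well over the right-hand page; stops at -2.4 and 2.4. It turns stiffly (about 0.5 N at the knob) and stays where it is left.
- ramekin_e: Small white ribbed ramekin, 67 mm across, 39 mm tall, right of the stand; leave it. Origin: centre of its underside.
- ramekin_f: Larger white ribbed ramekin, 77 mm across, 42 mm tall, right of the stand; leave it. Origin: centre of its underside.
- marker: Marker pen with black cap, 135 mm long, 16 mm thick, lying on the worktop left of and nearer than the stand; leave it. Origin: middle of its underside.

How it is judged:
By the outcome, as a careful person would: the job done as asked, in the order asked, and still so for the second after the job is handed in, with the robot touching nothing.
It also fails if it takes over 67 s, if anything falls off the work surface, if the arm or the gripper's body presses on something with over 40 N, if the wrist force passes 120 N, or if a joint passes its speed limit or range.

ROBOT

A 6-joint arm with a two-finger parallel gripper is mounted at the origin on a cart in front of the work surface, level with it; the furniture and walls round the work are solid. World frame = base frame: x ahead of the robot, y to its left, z up, the work surface at z = 0. Lengths are in m, angles in rad, forces in N, time in s.
With the tool pointing down it reaches from about 0.375 to 0.9 m from the base axis. Payload 3.1 kg.
Tool frame: the origin (TCP) lies between the finger pads; the fingertips stand ahead of it and the grasp point (between the pads) lies 2 mm behind it (finger_overhang is the z of the fingertips in the tool frame, in m); z points along the fingers, y is the line along which they close (so a half turn about z gives the same grasp; the last joint's range is limited). The gripper opens to 85 mm and grips with 20 to 120 N. Pads are 22 mm wide; open, the fingers measure 114 mm over their backs; the gripper's body (76 mm by 85 mm) begins 54 mm behind the grasp point. The pads swing forward as they close: fully open they stand 13 mm farther back than shut.
Start: joints at [1.032, 0.527, 1.433, -0, 1.181, -0.178], TCP at [0.221, 0.585, 0.213] pointing down, gripper open.
Joint ranges: [-3.08, 3.08], [-0.75, 2.2], [0.22, 2.44], [-1.43, 4.57], [0, 2.65], [-2.85, 2.85]. Speed limits (rad/s): [2.79, 2.79, 3.14, 3.14, 3.14, 3.14].

INTERFACE

Orientations are given as a rotation vector (axis times angle).
In Python, from rig import * gives the robot as it stands.
- The arm moves only by the tool drive_tool, never from a script. Its argument "targets" is a list of rows, each a list of 7 numbers: the turn, a rotation vector about the tool's x, y, z in rad, then the shift along the tool's x, y, z in m, then the finger opening in m, from 0 to 0.0854. A call has 1 to 12 rows; each row shifts and turns the commanded pose from where the row before left it, along the tool's axes as they then stand; what a row does not reach is not made up. A row lasts 1/10 s, in which the tool goes at most 50 mm and 8.59 degrees, less where a joint would pass 70% of its speed; a pose out of reach is approached as far as the arm can. A call is refused whole if a number of a shift passes 0.05 or a number of a turn 0.15, either way. A call with a gripper value outside its range is refused whole. The fingers move at their own pace and stop on an object; "newtons" is the grip in N (left out, the last holds). Time passes only in rows, so rows that do not move let the fingers close. It gives the time, the measured TCP pose, the force, the opening and the grip force at its end, in the units of the state.
- sense(): the state, without advancing time (a new reading comes with each control period).
- camera(name): name is "scene" or "top" or "wrist"; returns a dict with "frame" (480x640x3 uint8, red, green, blue), "depth" (480x640 float32, m along the optical axis (not along the pixel's ray), 0 where there is no reading), "K" (3x3 intrinsics, pixels), "R" (3x3) and "t" (3): a world point X has camera coordinates R X + t. Camera axes: x right, y down, z forward; pixel columns grow to the right and rows downward; lengths in m; the calibration is good to about 2 mm. A picture is of the moment at which its call begins.
- finish_job(): hands the job in; it is judged then, once.
Trained networks look in the newest picture that a camera, given by its name, has taken for a name from the list of things; names that differ only in an ending like _2 or _b are one class to them, and where a whole thing is asked for, a point or a joint stands for the part that bears it (a point fixed in the world has none). Each returns a list of dicts, best first, with "score" (0 to 1); they miss things now and then, are a little off and sometimes report something else, mostly with a low value. They report only what shows in the picture. A call takes as long as a camera call.
- search_frame(camera, thing): "position" ([x, y, z] in m, in the coordinates of the camera as it stood for that picture, good to about 4 mm: the middle of the surface that is visible of it).
- masks_of(camera, thing): "pixels" (480x640 bool, what is visible of it).
The state is a dict: "time_s": time; "joint_pos": joint angles; "qd": joint speeds; "joint_efforts": joint torques, N m; "tool_pos": TCP position; "eef_rot": TCP orientation; "contact_force": force on the tool from outside, world axes, zero at the start; "moment": the same for the moment, N m; "finger_gap": finger opening in m; "finger_force": force on a finger pad.
Only numpy, scipy, OpenCV 4.12 (cv2) and the standard library are available. Lean on these libraries where they do the work, as an engineer would, in place of code of your own. Each camera call takes 0.05 s, during which the arm holds its last target. There are 200 camera calls.

## Working session

There is one attempt and no reset: what is moved stays moved. The work goes in short steps, Python scripts to look and compute and a tool call to move; the robot and the scene stay as the last step left them, time stands still between calls to the robot, and variables do not carry over. Pictures are saved under pics/ and viewed, at most 10 in all, crops included, and the job is handed in when it is done.

Besides the shell and the picture viewer there is one more tool, called after "Call:" as name(argument=value, ...), one argument or row to a line, values as JSON. drive_tool: Moves the arm, as the interface text tells. Its arguments: {"type":"object","properties":{"targets":{"type":"array"},"newtons":{"type":"number"}},"required":["targets"]}

```bash
mkdir -p pics
cat > h.py <<'E'
from rig import *
import numpy as np, cv2
from scipy.spatial.transform import Rotation as Ro
def w(c,p): return c["R"].T@(np.array(p)-c["t"])
def cloud(c):
    d=c["depth"];v,u=np.mgrid[:480,:640];K=c["K"]
    P=np.stack([(u-K[0,2])/K[0,0]*d,(v-K[1,2])/K[1,1]*d,d],-1)
    return (P-c["t"])@c["R"]
def st():
    s=sense();print(s["time_s"],np.round(s["tool_pos"],4),np.round(s["eef_rot"],3),np.round(s["contact_force"],1),round(s["finger_gap"],4))
    return s
E
python3 - <<'E'
from h import *
s=st(); print(Ro.from_rotvec(s["eef_rot"]).as_matrix().round(3)); 
import rig; print([ (k,getattr(rig,k)) for k in dir(rig) if 'over' in k])
for n in ["scene","top"]:
    c=camera(n); cv2.imwrite(f"pics/{n}0.png",c["frame"][...,::-1])
    P=cloud(c)
    for t in ["stand","top_leaf","leaf_tab","next_tab","keeper","keeper_knob","ramekin_e","ramekin_f","marker"]:
        r=search_frame(n,t)
        print(n,t,[(round(q["score"],2),w(c,q["position"]).round(3)) for q in r[:2]])
E
```

```text
0.0 [0.2202 0.5841 0.2121] [-5.64e-01 -3.09e+00  3.00e-03] [ 0.7 -0.5 -0.3] 0.0852
[[-0.936  0.353 -0.001]
 [ 0.353  0.936 -0.002]
 [ 0.    -0.002 -1.   ]]
[('finger_overhang', 0.017)]
scene stand [(0.77, array([ 0.602, -0.064,  0.037]))]
scene top_leaf [(0.81, array([0.628, 0.026, 0.042]))]
scene leaf_tab [(0.79, array([0.623, 0.028, 0.044]))]
scene next_tab [(0.62, array([0.669, 0.097, 0.038]))]
scene keeper []
scene keeper_knob [(0.51, array([ 0.566, -0.011,  0.053]))]
scene ramekin_e [(0.69, array([ 0.621, -0.373,  0.024])), (0.59, array([ 0.483, -0.36 ,  0.021]))]
scene ramekin_f [(0.69, array([ 0.621, -0.373,  0.024])), (0.59, array([ 0.483, -0.36 ,  0.021]))]
scene marker [(0.52, array([0.389, 0.275, 0.018]))]
top stand [(0.81, array([ 0.615, -0.043,  0.04 ]))]
top top_leaf [(0.66, array([0.627, 0.027, 0.042]))]
top leaf_tab [(0.71, array([0.628, 0.026, 0.045]))]
top next_tab [(0.67, array([0.674, 0.102, 0.039]))]
top keeper [(0.75, array([ 0.564, -0.012,  0.05 ])), (0.35, array([ 0.478, -0.369,  0.008]))]
top keeper_knob [(0.77, array([ 0.564, -0.013,  0.047]))]
top ramekin_e [(0.77, array([ 0.482, -0.37 ,  0.006])), (0.63, array([ 0.614, -0.385,  0.01 ]))]
top ramekin_f [(0.77, array([ 0.482, -0.37 ,  0.006])), (0.63, array([ 0.614, -0.385,  0.01 ]))]
top marker [(0.82, array([0.39 , 0.275, 0.015]))]
```

View pics/top0.png

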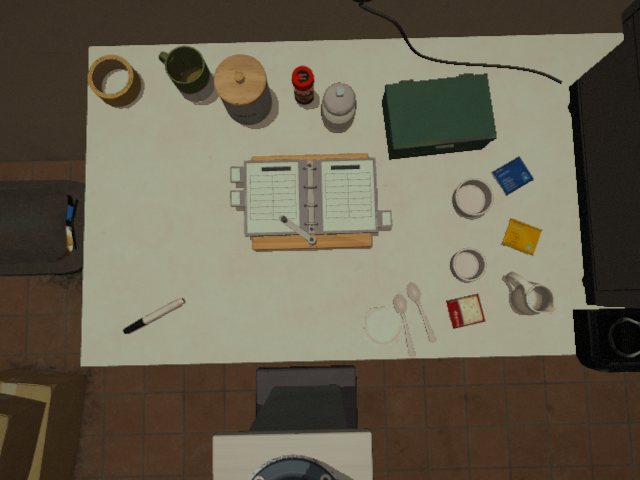

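View pics/scene0.png

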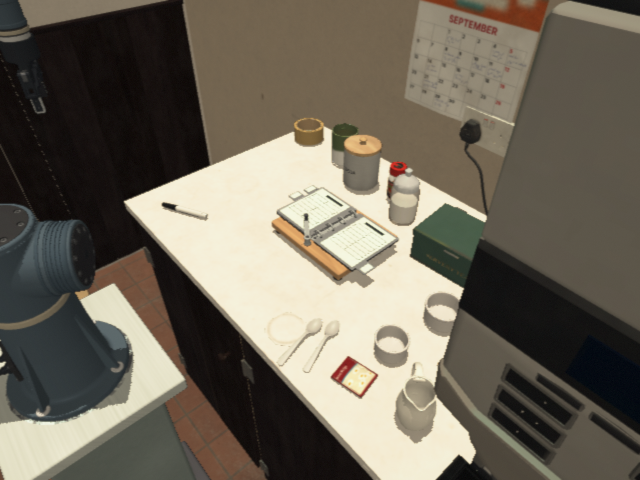

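Run:
```python
from h import *
c=camera("top");P=cloud(c)
for t in ["top_leaf","keeper","stand"]:
    r=masks_of("top",t)
    if not r: continue
    m=r[0]["pixels"]&(c["depth"]>0); 
    if t=="top_leaf": m&=(abs(P[...,2]-.041)<.006)
    if t=="stand":m&=(P[...,2]>.033)&(P[...,2]<.05)
    Q=P[m]; print(t,len(Q),Q[:,2].mean()); rr=cv2.minAreaRect(Q[:,:2].astype(np.float32)*1000); print(rr,cv2.boxPoints(rr).round(1).tolist())
    mm=r[0]["pixels"].astype(np.uint8);v,u=np.nonzero(mm);print(u.min(),u.max(),v.min(),v.max())
```

```text
top_leaf 4624 0.0418594020159826
((624.8678588867188, 36.354408264160156), (155.715576171875, 154.68167114257812), 0.2858664393424988) [[546.5999755859375, 113.30000305175781], [547.4000244140625, -41.400001525878906], [703.0999755859375, -40.599998474121094], [702.2999877929688, 114.0999984741211]]
231 308 159 235
keeper 190 0.0494115756732344
((562.2384033203125, -13.857086181640625), (70.8355712890625, 12.688608169555664), 52.6826286315918) [[535.7000122070312, -38.20000076293945], [545.7999877929688, -45.900001525878906], [588.7999877929688, 10.5], [578.7000122070312, 18.200000762939453]]
280 309 215 238
stand 10649 0.039777800026872034
((616.8052368164062, -48.12919616699219), (190.70986938476562, 323.5736083984375), 0.4055505692958832) [[520.2999877929688, 113.0], [522.5999755859375, -210.60000610351562], [713.2999877929688, -209.1999969482422], [711.0, 114.30000305175781]]
231 392 153 249
```

The top view shows the book aligned with the world axes. The spine is near px (310,198), the top leaf's tab at (237,198), the next tab at (237,174), and the keeper runs from its pivot (312,240) to the knob (284,219). From this I get a stand origin of about (0.625, -0.0485), a keeper angle of about -2.22, and the knob at about (0.577, 0.006).

Call:
drive_tool(
  targets=[
    [0,0,0.134,0,0,0,0],
    [0,0,0.134,0,0,0,0],
    [0,0,0.134,0,0,0,0],
    [0,0,0.134,0,0,0,0],
    [0,0,0.134,0,0,0,0],
    [0,0,0.134,0,0,0,0],
    [0,0,0.134,0,0,0,0],
    [0,0,0.134,0,0,0,0],
    [0,0,0.136,0,0,0,0],
    [0,0,0,-0.01,0.006,0,0],
    [0,0,0,-0.03,0.019,0,0],
    [0,0,0,-0.03,0.019,0,0],
  ],
  newtons=20,
)

```text
time_s: 2.4
tool_pos: [0.2651, 0.5137, 0.2129]
eef_rot: [2.213, 2.229, 0.0]
contact_force: [1.0, -0.2, 0.1]
finger_gap: -0.0001
finger_force: 0.0
```

Call:
drive_tool(
  targets=[
    [0,0,0,-0.04,0.026,0.005,0],
    [0,0,0,-0.04,0.026,0.005,0],
    [0,0,0,-0.04,0.026,0.005,0],
    [0,0,0,-0.04,0.026,0.005,0],
    [0,0,0,-0.04,0.026,0.005,0],
    [0,0,0,-0.04,0.026,0.005,0],
    [0,0,0,-0.04,0.026,0.005,0],
    [0,0,0,-0.04,0.026,0.005,0],
    [0,0,0,-0.04,0.026,0.005,0],
    [0,0,0,-0.04,0.026,0.005,0],
    [0,0,0,-0.04,0.026,0.005,0],
    [0,0,0,-0.03,0.02,0.005,0],
  ],
)

```text
time_s: 3.6
tool_pos: [0.573, 0.0419, 0.1531]
eef_rot: [2.217, 2.224, 0.001]
contact_force: [-0.5, 0.6, 0.2]
finger_gap: -0.0001
finger_force: 0.0
```

Run:
```python
from h import *
s=st(); print(Ro.from_rotvec(s["eef_rot"]).as_matrix().round(3), np.round(s["joint_pos"],2))
c=camera("wrist"); cv2.imwrite("pics/w1.png",c["frame"][...,::-1])
for t in ["keeper","keeper_knob","leaf_tab","next_tab"]:
    print(t,[(round(q["score"],2),w(c,q["position"]).round(4)) for q in search_frame("wrist",t)[:2]])
P=cloud(c)
for t in ["keeper","keeper_knob"]:
  for q in masks_of("wrist",t)[:1]:
    Q=P[q["pixels"]&(c["depth"]>0)];print(t,len(Q),cv2.minAreaRect((Q[(Q[:,2]>.043)&(Q[:,2]<.05)][:,:2]*1000).astype(np.float32)))
    Q=Q[Q[:,2]>.055];print(len(Q), Q.mean(0) if len(Q) else 0)
```

```text
3.6 [0.573  0.0419 0.1531] [2.217e+00 2.224e+00 1.000e-03] [-0.5  0.6  0.2] -0.0001
[[-0.003  1.     0.001]
 [ 1.     0.003 -0.001]
 [-0.001  0.001 -1.   ]] [-0.12  0.54  1.62 -0.    0.98 -0.12]
keeper [(0.91, array([0.5696, 0.    , 0.046 ]))]
keeper_knob [(0.81, array([0.5675, 0.0023, 0.0472]))]
leaf_tab [(0.71, array([0.6233, 0.0358, 0.0418]))]
next_tab [(0.86, array([0.6691, 0.0977, 0.0372]))]
keeper 693 ((561.476806640625, -15.601432800292969), (73.07351684570312, 12.200275421142578), 52.44255828857422)
169 [0.57634649 0.00560263 0.0627416 ]
keeper_knob 702 ((561.218017578125, -15.938030242919922), (73.92269897460938, 12.200275421142578), 52.44255828857422)
169 [0.57610043 0.00616555 0.06425985]
```

View pics/w1.png

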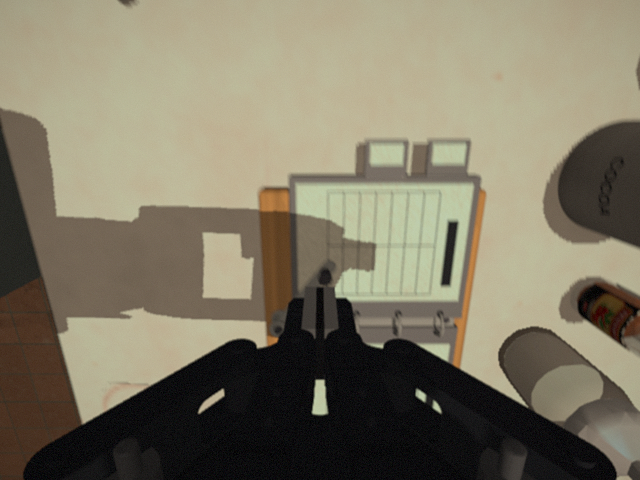

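The wrist view shows the keeper with its knob at about px (325,272), and the two tabs at (387,155) and (448,155), top and next. The knob measures (0.5765, 0.0055) and sits at the right height. Next I'll work out the pushing arc.

```bash
cat > arc.py <<'E'
from h import *
from scipy.optimize import brentq
pv=np.array([.5355,-.0485]);hx,hy=.0145,.011
def knob(f): return pv+.068*np.array([-np.cos(f),-np.sin(f)])
def tip(f):
    t=np.array([np.sin(f),-np.cos(f)])
    g=lambda d: np.hypot(*np.maximum(np.abs(t*d)-[hx,hy],0))-.006
    return knob(f)-t*brentq(g,.011,.05)
def rows(f0,f1,n,start):
    p=np.array(start)
    for f in np.linspace(f0,f1,n+1)[1:]:
        q=tip(f);r=np.round(q-p,4);p=p+r
        print([0,0,0,r[1].round(4).item(),r[0].round(4).item(),0,0],end=", ")
    print(p)
E
python3 - <<'E'
from arc import *
print(knob(-2.22),tip(-2.22)); rows(-2.22,0.05,24,[.600,-.013])
E
```

```text
[0.57660955 0.00566645] [ 0.59588666 -0.00896388]
[0, 0, 0, 0.0097, -0.0084, 0, 0], [0, 0, 0, 0.0056, -0.0054, 0, 0], [0, 0, 0, 0.0049, -0.0059, 0, 0], [0, 0, 0, 0.0041, -0.0061, 0, 0], [0, 0, 0, 0.0035, -0.0063, 0, 0], [0, 0, 0, 0.0028, -0.0064, 0, 0], [0, 0, 0, 0.0022, -0.0064, 0, 0], [0, 0, 0, 0.0015, -0.0064, 0, 0], [0, 0, 0, 0.001, -0.0063, 0, 0], [0, 0, 0, 0.0005, -0.0063, 0, 0], [0, 0, 0, 0.0, -0.006, 0, 0], [0, 0, 0, -0.0003, -0.0059, 0, 0], [0, 0, 0, -0.001, -0.0059, 0, 0], [0, 0, 0, -0.0018, -0.0064, 0, 0], [0, 0, 0, -0.0029, -0.0067, 0, 0], [0, 0, 0, -0.0041, -0.0069, 0, 0], [0, 0, 0, -0.0051, -0.0065, 0, 0], [0, 0, 0, -0.0055, -0.0057, 0, 0], [0, 0, 0, -0.0057, -0.005, 0, 0], [0, 0, 0, -0.006, -0.0042, 0, 0], [0, 0, 0, -0.0061, -0.0035, 0, 0], [0, 0, 0, -0.0064, -0.0029, 0, 0], [0, 0, 0, -0.0064, -0.0022, 0, 0], [0, 0, 0, -0.0064, -0.0016, 0, 0], [ 0.4667 -0.0349]
```

Call:
drive_tool(
  targets=[
    [0,0,0,-0.015,0.007,0,0],
    [0,0,0,-0.02,0.01,0,0],
    [0,0,0,-0.02,0.01,0,0],
    [0,0,0,0,0,0.02,0],
    [0,0,0,0,0,0.03,0],
    [0,0,0,0,0,0.02,0],
    [0,0,0,0,0,0.012,0],
    [0,0,0,0,0,0.004,0],
    [0,0,0,0,0,0,0],
  ],
)

```text
time_s: 4.85
tool_pos: [0.599, -0.0095, 0.067]
eef_rot: [2.218, 2.224, -0.0]
contact_force: [0.3, -0.6, -0.0]
finger_gap: -0.0002
finger_force: 0.0
```

Call:
drive_tool(
  targets=[
    [0,0,0,0.005,-0.005,0,0],
    [0,0,0,0.0058,-0.0073,0,0],
    [0,0,0,0.005,-0.006,0,0],
    [0,0,0,0.004,-0.006,0,0],
    [0,0,0,0.0035,-0.0063,0,0],
    [0,0,0,0.0028,-0.0064,0,0],
    [0,0,0,0.0022,-0.0064,0,0],
    [0,0,0,0.0015,-0.0064,0,0],
    [0,0,0,0.001,-0.0063,0,0],
    [0,0,0,0.0005,-0.0063,0,0],
    [0,0,0,0,-0.006,0,0],
    [0,0,0,-0.0003,-0.006,0,0],
  ],
)

```text
time_s: 6.05
tool_pos: [0.5239, 0.0213, 0.067]
eef_rot: [2.219, 2.224, 0.0]
contact_force: [-0.2, -0.3, -0.2]
finger_gap: 0.0
finger_force: 0.0
```

Call:
drive_tool(
  targets=[
    [0,0,0,-0.001,-0.006,0,0],
    [0,0,0,-0.0018,-0.0064,0,0],
    [0,0,0,-0.003,-0.0067,0,0],
    [0,0,0,-0.004,-0.007,0,0],
    [0,0,0,-0.005,-0.0065,0,0],
    [0,0,0,-0.0055,-0.0057,0,0],
    [0,0,0,-0.0057,-0.005,0,0],
    [0,0,0,-0.006,-0.004,0,0],
    [0,0,0,-0.006,-0.0035,0,0],
    [0,0,0,-0.0064,-0.003,0,0],
    [0,0,0,-0.0064,-0.002,0,0],
    [0,0,0,-0.0064,-0.0016,0,0],
  ],
)

```text
time_s: 7.25
tool_pos: [0.467, -0.0366, 0.067]
eef_rot: [2.219, 2.223, 0.0]
contact_force: [-0.0, 0.3, -0.1]
finger_gap: -0.0
finger_force: 0.0
```

Run:
```python
from h import *
st()
for n in ["top","wrist"]:
  c=camera(n); P=cloud(c); cv2.imwrite(f"pics/{n}2.png",c["frame"][...,::-1])
  for q in masks_of(n,"keeper")[:2]:
    Q=P[q["pixels"]&(c["depth"]>0)];Q=Q[(Q[:,2]>.04)&(Q[:,2]<.055)];print(n,q["score"],len(Q),cv2.minAreaRect((Q[:,:2]*1000).astype(np.float32)) if len(Q) else 0)
```

```text
7.25 [ 0.467  -0.0366  0.067 ] [2.219 2.223 0.   ] [-0.   0.3 -0.1] -0.0
top 0.62 87 ((563.3234252929688, -12.676345825195312), (40.19599151611328, 10.400762557983398), 54.43151092529297)
wrist 0.84 2552 ((561.35302734375, -15.98358154296875), (74.52290344238281, 20.92704963684082), 44.94179153442383)
```

View pics/wrist2.png

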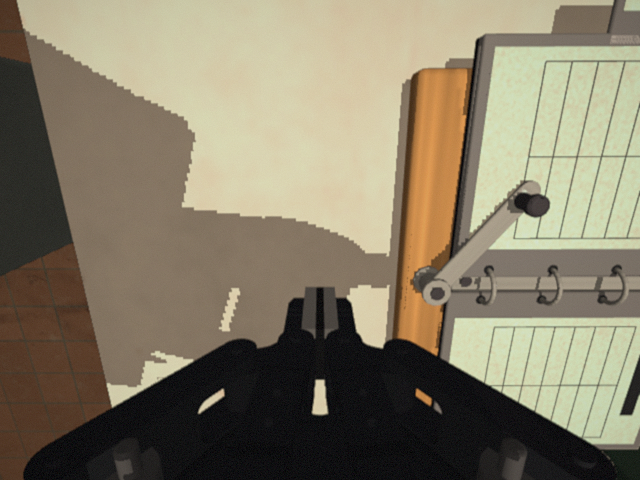

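The finger went past the knob: the keeper is still on the left page, with its knob at px (537,205). I'll measure the fingertip itself in the wrist depth image.

Run:
```python
from h import *
s=st(); c=camera("wrist"); P=cloud(c); R=Ro.from_rotvec(s["eef_rot"]).as_matrix()
T=(P-s["tool_pos"])@R
ok=c["depth"]>0
for v in range(284,420,8):
    m=ok[v]&(abs(T[v,:,0])<.05)&(T[v,:,2]<.03)&(T[v,:,2]>-.12)&(np.abs(np.arange(640)-320)<80)
    if m.any():
        q=T[v][m];print(v,"y",q[:,1].min().round(4),q[:,1].max().round(4),"x",q[:,0].min().round(4),q[:,0].max().round(4),"z",q[:,2].min().round(4),q[:,2].max().round(4))
print((c["R"].T@-c["t"]-s["tool_pos"])@R)
import collections
c=camera("scene");P=cloud(c);
Q=P[(c["depth"]>0)]; D=(Q-s["tool_pos"])@R
m=(abs(D[:,0])<.02)&(abs(D[:,1])<.025)&(D[:,2]>-.05)&(D[:,2]<.06)
D=D[m]; 
for z in np.arange(-.05,.035,.005):
    k=D[(D[:,2]>=z)&(D[:,2]<z+.005)]
    if len(k): print(z.round(3),len(k),k[:,:2].min(0).round(4),k[:,:2].max(0).round(4))
```

```text
7.45 [ 0.4672 -0.0362  0.067 ] [2.22  2.223 0.   ] [-0.1  0.6 -0.7] 0.0001
292 y -0.0062 0.0064 x 0.0095 0.0107 z -0.0288 -0.0263
300 y -0.0123 0.0125 x 0.0054 0.0106 z -0.0356 -0.0261
308 y -0.0134 0.0137 x 0.0054 0.0106 z -0.0422 -0.0331
316 y -0.0129 0.0136 x 0.0053 0.0109 z -0.0486 -0.0393
324 y -0.013 0.0135 x 0.0053 0.0108 z -0.054 -0.0452
332 y -0.0127 0.0131 x 0.0081 0.0131 z -0.0625 -0.0548
340 y -0.0259 0.0264 x 0.0045 0.0127 z -0.0663 -0.0545
348 y -0.0243 0.025 x 0.0011 0.0127 z -0.0705 -0.0545
356 y -0.0239 0.0247 x -0.0025 0.012 z -0.0734 -0.0543
364 y -0.0237 0.024 x -0.006 0.0121 z -0.0773 -0.0543
372 y -0.0236 0.0243 x -0.0095 0.017 z -0.0866 -0.0544
380 y -0.0241 0.0245 x -0.0081 0.0171 z -0.0897 -0.0604
388 y -0.024 0.0247 x -0.0078 0.017 z -0.0924 -0.0646
396 y -0.0243 0.0249 x -0.0109 0.0173 z -0.0953 -0.065
404 y -0.0243 0.0252 x -0.011 0.0172 z -0.0976 -0.0684
412 y -0.0246 0.0254 x -0.0115 0.017 z -0.0998 -0.0713
[ 0.07769388  0.00023027 -0.16046379]
-0.05 30 [-0.0111 -0.014 ] [0.0055 0.0138]
-0.045 18 [-0.0095 -0.0143] [0.0067 0.0117]
-0.04 28 [-0.0105 -0.0136] [0.007  0.0137]
-0.035 24 [-0.0103 -0.0136] [0.0088 0.0116]
-0.03 19 [-0.0098 -0.0129] [-0.0024  0.0115]
-0.025 6 [-0.0087 -0.0065] [-0.004   0.0064]
-0.02 1 [-0.0026 -0.0055] [-0.0026 -0.0055]
```

Both cameras place the closed fingertip about 22 mm behind the reported TCP, so it passed over the knob. I'll go back, come down about 38 mm more while watching the force, and check the tip height.

Call:
drive_tool(
  targets=[
    [0,0,0,0.004,0.02,0,0],
    [0,0,0,0.006,0.035,0,0],
    [0,0,0,0.006,0.035,0,0],
    [0,0,0,0.006,0.03,0,0],
    [0,0,0,0.003,0.013,0,0],
    [0,0,0,0,0,0.01,0],
    [0,0,0,0,0,0.01,0],
    [0,0,0,0,0,0.008,0],
    [0,0,0,0,0,0.005,0],
    [0,0,0,0,0,0.002,0],
    [0,0,0,0,0,0,0],
  ],
)

```text
time_s: 8.65
tool_pos: [0.5994, -0.0108, 0.0316]
eef_rot: [-2.219, -2.223, 0.001]
contact_force: [0.2, -0.1, -0.0]
finger_gap: 0.0002
finger_force: 0.0
```

```bash
cat > tipz.py <<'E'
from h import *
s=st(); R=Ro.from_rotvec(s["eef_rot"]).as_matrix()
for n in ["wrist","scene"]:
    c=camera(n); P=cloud(c); D=(P-s["tool_pos"])@R
    m=(c["depth"]>0)&(abs(D[...,0])<.014)&(abs(D[...,1])<.016)&(D[...,2]>-.06)&(D[...,2]<.03)
    Q=D[m];
    for z in np.arange(-.04,.03,.004):
        k=Q[(Q[:,2]>=z)&(Q[:,2]<z+.004)]
        if len(k): print(n,z.round(3),len(k),k.min(0).round(4),k.max(0).round(4))
E
python3 tipz.py
```

```text
8.65 [ 0.5994 -0.0108  0.0316] [-2.219e+00 -2.223e+00  1.000e-03] [ 0.2 -0.1 -0. ] 0.0002
wrist -0.04 340 [ 0.005  -0.0135 -0.04  ] [ 0.0107  0.0137 -0.036 ]
wrist -0.036 293 [ 0.0051 -0.0135 -0.036 ] [ 0.0107  0.0137 -0.032 ]
wrist -0.032 293 [ 0.0052 -0.0135 -0.032 ] [ 0.0107  0.0136 -0.028 ]
wrist -0.028 212 [ 0.0052 -0.0124 -0.028 ] [ 0.0109  0.013  -0.024 ]
wrist -0.024 61 [ 0.0054 -0.0109 -0.024 ] [ 0.0107  0.0115 -0.0214]
wrist -0.012 1623 [-0.0058 -0.016  -0.0115] [ 0.014   0.0159 -0.008 ]
wrist -0.008 34 [-0.0043 -0.015  -0.008 ] [ 0.0139  0.0159 -0.0074]
scene -0.04 19 [-0.0104 -0.0148 -0.04  ] [ 0.0064  0.0147 -0.0362]
scene -0.036 10 [-0.0105 -0.0136 -0.035 ] [ 0.0069  0.0101 -0.0323]
scene -0.032 16 [-0.0103 -0.0128 -0.0319] [ 0.0064  0.0126 -0.0289]
scene -0.028 10 [-0.0112 -0.01   -0.0274] [-0.0035  0.0116 -0.0244]
scene -0.024 1 [-0.0057 -0.0054 -0.0214] [-0.0057 -0.0054 -0.0214]
scene -0.016 21 [-0.0138 -0.0149 -0.0153] [ 0.0121  0.0156 -0.012 ]
scene -0.012 53 [-0.014  -0.0156 -0.012 ] [ 0.0134  0.0146 -0.0089]
scene -0.008 2 [-0.0116 -0.0009 -0.0071] [-0.0111  0.0158 -0.007 ]
```

Tip height is now 0.0525 (page 0.040, knob 0.0465–0.0625). I'll lower 2 mm and repeat the push.

Call:
drive_tool(
  targets=[
    [0,0,0,0.004,-0.004,0.002,0],
    [0,0,0,0.0063,-0.0075,0,0],
    [0,0,0,0.005,-0.0065,0,0],
    [0,0,0,0.0045,-0.006,0,0],
    [0,0,0,0.0035,-0.0063,0,0],
    [0,0,0,0.0028,-0.0064,0,0],
    [0,0,0,0.0022,-0.0064,0,0],
    [0,0,0,0.0015,-0.0064,0,0],
    [0,0,0,0.001,-0.0063,0,0],
    [0,0,0,0.0005,-0.0063,0,0],
    [0,0,0,0,-0.006,0,0],
    [0,0,0,-0.0003,-0.006,0,0],
  ],
)

```text
time_s: 9.95
tool_pos: [0.5255, 0.02, 0.03]
eef_rot: [2.219, 2.223, 0.0]
contact_force: [0.7, -0.4, -0.5]
finger_gap: -0.0002
finger_force: 0.4
```

Call:
drive_tool(
  targets=[
    [0,0,0,-0.001,-0.006,0,0],
    [0,0,0,-0.0018,-0.0064,0,0],
    [0,0,0,-0.003,-0.0067,0,0],
    [0,0,0,-0.004,-0.007,0,0],
    [0,0,0,-0.005,-0.0065,0,0],
    [0,0,0,-0.0055,-0.0057,0,0],
    [0,0,0,-0.0057,-0.005,0,0],
    [0,0,0,-0.006,-0.004,0,0],
    [0,0,0,-0.006,-0.0035,0,0],
    [0,0,0,-0.0064,-0.003,0,0],
    [0,0,0,-0.0064,-0.002,0,0],
    [0,0,0,-0.0064,-0.0016,0,0],
  ],
)

```text
time_s: 11.15
tool_pos: [0.4684, -0.0377, 0.03]
eef_rot: [-2.219, -2.223, 0.0]
contact_force: [0.6, -0.3, -0.3]
finger_gap: 0.0
finger_force: 0.3
```

Run:
```python
from h import *
s=st()
c=camera("wrist"); P=cloud(c); cv2.imwrite("pics/w3.png",c["frame"][...,::-1])
for q in masks_of("wrist","keeper")[:1]:
    Q=P[q["pixels"]&(c["depth"]>0)];Q=Q[(Q[:,2]>.04)&(Q[:,2]<.055)];print(q["score"],len(Q),cv2.minAreaRect((Q[:,:2]*1000).astype(np.float32)))
```

```text
11.15 [ 0.4684 -0.0377  0.03  ] [-2.219 -2.223  0.   ] [ 0.6 -0.3 -0.3] 0.0
0.61 1955 ((508.34344482421875, -51.930152893066406), (44.77745056152344, 13.23447322845459), 3.9396445751190186)
```

View pics/w3.png

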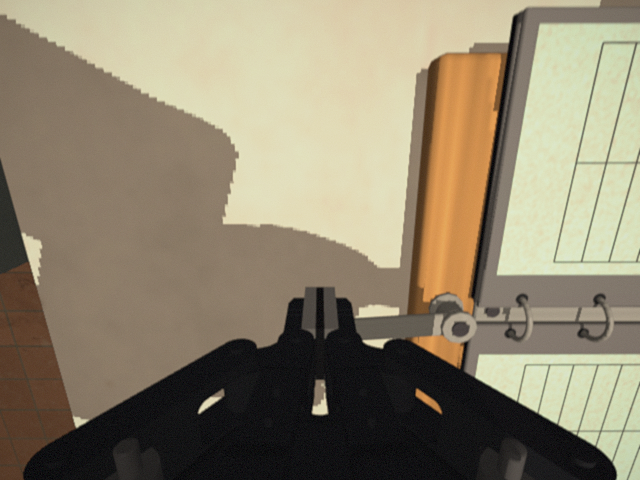

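The keeper now points out to the front: the bar runs from its pivot at px (460,327) to the tip at (340,325), an angle of about +0.07. Next I'll move left and tilt to come in under the tab.

Call:
drive_tool(
  targets=[
    [0,0,0,0.01,0,0,0],
    [0,0,0,0.02,0,-0.02,0],
    [0,0,0,0.029,0.017,-0.014,0],
    [0,0,0,0.029,0.018,-0.014,0],
    [0,0,0,0.029,0.018,-0.014,0],
    [0,0,0,0.029,0.018,-0.014,0],
    [0,0,0,0.029,0.018,-0.014,0],
    [0,0,0,0.029,0.018,-0.014,0],
    [0,0,0,0.029,0.018,-0.014,0],
    [0,0,0,0.029,0.018,-0.014,0],
    [0,0,0,0.025,0.014,0,0],
  ],
)

```text
time_s: 12.35
tool_pos: [0.6264, 0.2534, 0.1644]
eef_rot: [2.216, 2.224, 0.006]
contact_force: [-0.1, 0.1, 0.1]
finger_gap: 0.0001
finger_force: 0.0
```

Call:
drive_tool(
  targets=[
    [0,-0.1,0,0,0,0,0],
    [0,-0.14,0,0,0,0,0],
    [0,-0.14,0,0,0,0,0],
    [0,-0.14,0,0,0,0,0],
    [0,-0.14,0,0,0,0,0],
    [0,-0.14,0,0,0,0,0],
    [0,-0.14,0,0,0,0,0],
    [0,-0.107,0,0,0,0,0],
    [0,0,0,0,0,0,0],
  ],
)

```text
time_s: 13.25
tool_pos: [0.622, 0.2525, 0.1565]
eef_rot: [1.574, 1.591, -0.92]
contact_force: [0.3, -0.1, -0.5]
finger_gap: -0.0001
finger_force: 0.0
```

```bash
python3 tipz.py
python3 - <<'E'
from h import *
s=st(); print(Ro.from_rotvec(s["eef_rot"]).as_matrix().round(3), np.round(s["joint_pos"],2))
c=camera("wrist"); P=cloud(c); cv2.imwrite("pics/w4.png",c["frame"][...,::-1])
for n in ["wrist","top"]:
  if n=="top": c=camera(n);P=cloud(c)
  # tab: points with height .03-.05 and y>0.09
  m=(c["depth"]>0)&(P[...,2]>.03)&(P[...,2]<.05)&(P[...,1]>.09)&(P[...,1]<.13)&(P[...,0]>.55)&(P[...,0]<.72)
  Q=P[m]; print(n,len(Q)); h=np.histogram(Q[:,0],bins=np.arange(.55,.72,.004)); print([(round(b,3),int(a)) for a,b in zip(*h) if a]); print(Q[Q[:,0]<.645].max(0), np.median(Q[Q[:,0]<.645],0))
E
```

```text
13.25 [0.622  0.2525 0.1565] [ 1.574  1.591 -0.92 ] [ 0.3 -0.1 -0.5] -0.0001
wrist -0.04 325 [ 0.0061 -0.0133 -0.04  ] [ 0.0117  0.0139 -0.036 ]
wrist -0.036 304 [ 0.006  -0.0134 -0.036 ] [ 0.0119  0.0138 -0.032 ]
wrist -0.032 294 [ 0.0061 -0.0133 -0.032 ] [ 0.0118  0.0137 -0.028 ]
wrist -0.028 229 [ 0.0062 -0.0122 -0.028 ] [ 0.0115  0.0127 -0.024 ]
wrist -0.024 101 [ 0.0064 -0.0111 -0.024 ] [ 0.0119  0.0121 -0.0209]
scene -0.04 18 [-0.0138 -0.0134 -0.04  ] [ 0.0046  0.0151 -0.0365]
scene -0.036 10 [-0.0122 -0.0136 -0.0355] [ 0.0004  0.0149 -0.0324]
scene -0.032 12 [-0.013  -0.0122 -0.0319] [ 0.0083  0.0148 -0.028 ]
scene -0.028 17 [-0.0136 -0.011  -0.0279] [ 0.006   0.0106 -0.0242]
scene -0.024 21 [-0.0133 -0.0059 -0.0238] [ 0.0044  0.0073 -0.0204]
13.35 [0.6242 0.251  0.1609] [ 1.581  1.587 -0.913] [-0.1 -0.1  0.3] -0.0001
[[-0.003  1.     0.002]
 [ 0.501  0.003 -0.866]
 [-0.866 -0.001 -0.501]] [ 0.56  1.01  0.99 -0.85  1.78  0.66]
wrist 754
[(np.float64(0.606), 28), (np.float64(0.61), 44), (np.float64(0.614), 42), (np.float64(0.618), 42), (np.float64(0.622), 43), (np.float64(0.626
[... 246 characters left out ...]
78), 47), (np.float64(0.682), 47), (np.float64(0.686), 45), (np.float64(0.69), 6)]
[0.64102097 0.11465146 0.04109356] [0.62420645 0.10557679 0.04025364]
top 397
[(np.float64(0.606), 19), (np.float64(0.61), 23), (np.float64(0.614), 23), (np.float64(0.618), 27), (np.float64(0.622), 19), (np.float64(0.626), 23), (np.float64(0.63), 22), (np.float64(0.634), 20), (np.float64(0.638), 23), (np.float64(0.654), 9), (np.float64(0.658), 20), (np.float64(0.662), 25), (np.float64(0.666), 23), (np.float64(0.67), 19), (np.float64(0.674), 25), (np.float64(0.678), 24), (np.float64(0.682), 22), (np.float64(0.686), 23), (np.float64(0.69), 8)]
[0.64123408 0.11403505 0.04651883] [0.62404566 0.10262421 0.0417183 ]
```

The tip offset of -0.021 holds while tilted, so it lies along the tool axis. The tab spans x 0.607–0.641 and ends at y = 0.114, which matches the given dimensions. I'll approach low from the left.

Call:
drive_tool(
  targets=[
    [0,0,0,0.006,0,0.014,0],
    [0,0,0,0.012,0,0.026,0],
    [0,0,0,0.013,0,0.026,0],
    [0,0,0,0.013,0,0.026,0],
    [0,0,0,0.012,0,0.026,0],
    [0,0,0,0.012,0,0.026,0],
    [0,0,0,0.007,0,0.004,0],
    [0,0,0,0.007,0,0.004,0],
    [0,0,0,0.007,0,0.004,0],
    [0,0,0,0,0,0,0],
    [0,0,0,0,0,0,0],
  ],
)

```text
time_s: 14.55
tool_pos: [0.6255, 0.1605, 0.0075]
eef_rot: [1.582, 1.585, -0.911]
contact_force: [-0.0, 0.6, -1.1]
finger_gap: -0.0004
finger_force: 0.0
```

Run:
```python
from h import *
s=st(); R=Ro.from_rotvec(s["eef_rot"]).as_matrix()
for x in (-.0112,.0112): print((s["tool_pos"]+R@[x,0,-.0208]).round(4))
c=camera("wrist"); cv2.imwrite("pics/w4.png",c["frame"][...,::-1])
```

```text
14.55 [0.6255 0.1605 0.0075] [ 1.582  1.585 -0.911] [-0.   0.6 -1.1] -0.0004
[0.6255 0.1729 0.0276]
[0.6255 0.1841 0.0082]
```

View pics/w4.png

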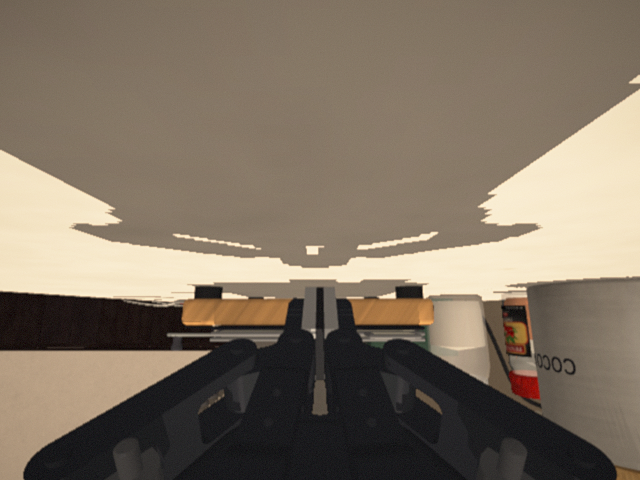

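The wrist camera sits low and sees the stand upside down, with the fingers centred on the tab's x. The tip's upper corner is at z = 0.0276, under the tab (0.0365). I'll slide in and compute the lifting arc.

Call:
drive_tool(
  targets=[
    [0,0,0,-0.004,0,0.0065,0],
    [0,0,0,-0.007,0,0.012,0],
    [0,0,0,-0.007,0,0.012,0],
    [0,0,0,-0.007,0,0.012,0],
    [0,0,0,-0.007,0,0.012,0],
    [0,0,0,-0.0035,0,0.0065,0],
    [0,0,0,0,0,0,0],
  ],
)

```text
time_s: 15.3
tool_pos: [0.625, 0.0872, 0.0072]
eef_rot: [1.583, 1.584, -0.915]
contact_force: [0.0, -0.1, 0.9]
finger_gap: -0.0002
finger_force: 0.0
```

Run:
```python
from h import *
s=st(); R=Ro.from_rotvec(s["eef_rot"]).as_matrix()
p=s["tool_pos"]+R@[-.0112,0,-.0208]; print(p.round(4))
p=p[1:]
for i,a in enumerate(np.radians([0,3]+list(np.linspace(7,108,28)))):
    q=np.array([-.0485+.1485*np.cos(a),.038+.1485*np.sin(a)])
    d=q-p; r=np.round([.5*d[0]-.866*d[1],-.866*d[0]-.5*d[1]],4)
    p=p+[.5*r[0]-.866*r[1],-.866*r[0]-.5*r[1]]
    print(f"[0,0,0,{r[0]},0,{r[1]},0],",end="\n" if i%10==9 else " ")
```

```text
15.3 [0.625  0.0872 0.0072] [ 1.583  1.584 -0.915] [ 0.  -0.1  0.9] -0.0002
[0.625  0.0996 0.0273]
[0,0,0,-0.0091,0,-0.0057,0], [0,0,0,-0.0068,0,-0.0037,0], [0,0,0,-0.0094,0,-0.0044,0], [0,0,0,-0.0091,0,-0.0035,0], [0,0,0,-0.0092,0,-0.0029,0], [0,0,0,-0.0094,0,-0.0023,0], [0,0,0,-0.0096,0,-0.0017,0], [0,0,0,-0.0096,0,-0.001,0], [0,0,0,-0.0097,0,-0.0004,0], [0,0,0,-0.0097,0,0.0002,0],
[0,0,0,-0.0096,0,0.0009,0], [0,0,0,-0.0096,0,0.0014,0], [0,0,0,-0.0095,0,0.0021,0], [0,0,0,-0.0093,0,0.0028,0], [0,0,0,-0.0091,0,0.0033,0], [0,0,0,-0.0089,0,0.0039,0], [0,0,0,-0.0086,0,0.0045,0], [0,0,0,-0.0083,0,0.005,0], [0,0,0,-0.0079,0,0.0055,0], [0,0,0,-0.0076,0,0.0061,0],
[0,0,0,-0.0071,0,0.0066,0], [0,0,0,-0.0067,0,0.007,0], [0,0,0,-0.0063,0,0.0074,0], [0,0,0,-0.0057,0,0.0078,0], [0,0,0,-0.0052,0,0.0082,0], [0,0,0,-0.0047,0,0.0084,0], [0,0,0,-0.0041,0,0.0088,0], [0,0,0,-0.0035,0,0.0091,0], [0,0,0,-0.003,0,0.0092,0], [0,0,0,-0.0023,0,0.0094,0],
```

Call:
drive_tool(
  targets=[
    [0,0,0,-0.0045,0,-0.003,0],
    [0,0,0,-0.0045,0,-0.003,0],
    [0,0,0,-0.004,0,-0.002,0],
    [0,0,0,-0.005,0,-0.003,0],
    [0,0,0,-0.007,0,-0.003,0],
    [0,0,0,-0.009,0,-0.0035,0],
    [0,0,0,-0.009,0,-0.003,0],
  ],
)

```text
time_s: 16.0
tool_pos: [0.6253, 0.0853, 0.0556]
eef_rot: [1.582, 1.585, -0.913]
contact_force: [0.4, 0.2, -0.3]
finger_gap: 0.0001
finger_force: 0.1
```

Run:
```python
from h import *
s=st()
c=camera("top"); P=cloud(c)
def ht(x0,x1,y0,y1):
    m=(P[...,0]>x0)&(P[...,0]<x1)&(P[...,1]>y0)&(P[...,1]<y1)&(c["depth"]>0);Q=P[m];return len(Q),np.median(Q[:,2]).round(4) if len(Q) else None
for y in (-.02,0,.02,.04,.06): print(y,ht(.56,.60,y,y+.01),ht(.66,.69,y,y+.01))
print("next tab",ht(.662,.69,.095,.108))
c=camera("scene"); cv2.imwrite("pics/s5.png",c["frame"][150:350,200:500,::-1].repeat(2,0).repeat(2,1))
```

```text
16.0 [0.6253 0.0853 0.0556] [ 1.582  1.585 -0.913] [ 0.4  0.2 -0.3] 0.0001
-0.02 (102, np.float64(0.0511)) (75, np.float64(0.0512))
0 (96, np.float64(0.0571)) (79, np.float64(0.0566))
0.02 (102, np.float64(0.0624)) (73, np.float64(0.0621))
0.04 (112, np.float64(0.0677)) (72, np.float64(0.0677))
0.06 (100, np.float64(0.0733)) (83, np.float64(0.0728))
next tab (100, np.float64(0.0378))
```

View pics/s5.png

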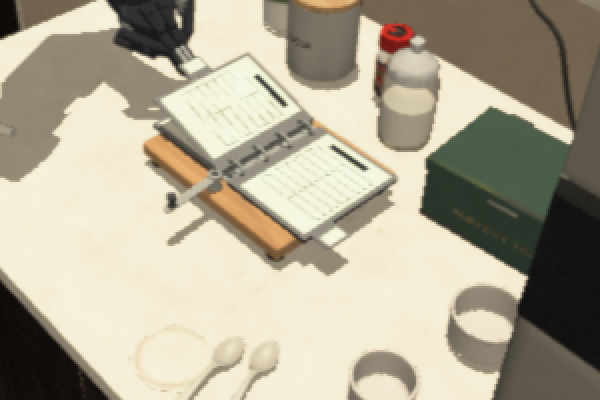

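The scene view shows only the top leaf rising, at about 15°, resting on the fingertip. The next tab is still down at 0.038. I'll carry on round the arc.

Call:
drive_tool(
  targets=[
    [0,0,0,-0.0094,0,-0.0023,0],
    [0,0,0,-0.0096,0,-0.0017,0],
    [0,0,0,-0.0096,0,-0.001,0],
    [0,0,0,-0.0097,0,-0.0004,0],
    [0,0,0,-0.0097,0,0.0002,0],
    [0,0,0,-0.0096,0,0.0009,0],
    [0,0,0,-0.0096,0,0.0014,0],
    [0,0,0,-0.0095,0,0.0021,0],
    [0,0,0,-0.0093,0,0.0028,0],
    [0,0,0,-0.009,0,0.0033,0],
    [0,0,0,-0.009,0,0.004,0],
    [0,0,0,-0.0086,0,0.0045,0],
  ],
)

```text
time_s: 17.3
tool_pos: [0.6254, 0.0162, 0.1457]
eef_rot: [1.582, 1.585, -0.913]
contact_force: [-0.6, 0.0, 0.4]
finger_gap: 0.0
finger_force: 0.1
```

Call:
drive_tool(
  targets=[
    [0,0,0,-0.0083,0,0.005,0],
    [0,0,0,-0.008,0,0.0055,0],
    [0,0,0,-0.0076,0,0.006,0],
    [0,0,0,-0.007,0,0.0066,0],
    [0,0,0,-0.0067,0,0.007,0],
    [0,0,0,-0.0063,0,0.0074,0],
    [0,0,0,-0.0057,0,0.0078,0],
    [0,0,0,-0.005,0,0.008,0],
  ],
)

```text
time_s: 18.1
tool_pos: [0.6256, -0.0573, 0.1659]
eef_rot: [1.582, 1.585, -0.913]
contact_force: [-0.2, -0.8, 0.4]
finger_gap: -0.0
finger_force: 0.0
```

Run:
```python
from h import *
s=st()
c=camera("scene"); cv2.imwrite("pics/s6.png",c["frame"][100:350,180:500,::-1].repeat(2,0).repeat(2,1))
P=cloud(c);m=(c["depth"]>0)&(P[...,0]>.55)&(P[...,0]<.6)&(abs(P[...,1]+.04)<.1)&(P[...,2]>.07)&(P[...,2]<.17);Q=P[m];print(len(Q),np.polyfit(Q[:,2],Q[:,1],1) if len(Q) else 0)
```

```text
18.1 [ 0.6256 -0.0573  0.1659] [ 1.582  1.585 -0.913] [-0.2 -0.8  0.4] -0.0
604 [ 0.01449554 -0.04953663]
```

View pics/s6.png

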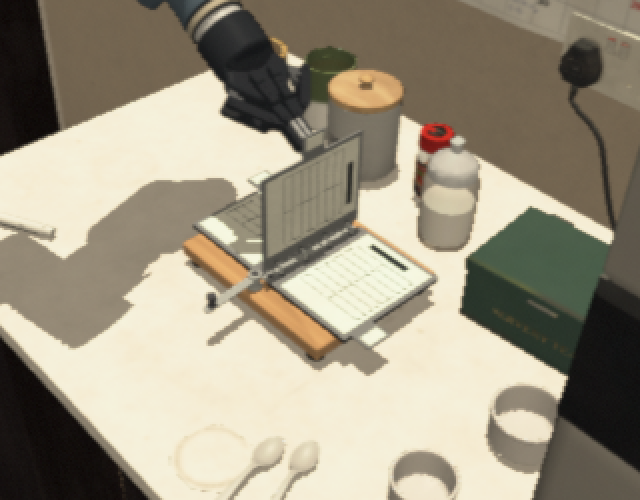

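The leaf stands upright, alone. I'll tip it over centre, let it fall, then back away.

Call:
drive_tool(
  targets=[
    [0,0,0,-0.004,0,0.008,0],
    [0,0,0,-0.004,0,0.008,0],
    [0,0,0,-0.003,0,0.008,0],
    [0,0,0,-0.002,0,0.008,0],
    [0,0,0,0,0,0,0],
    [0,0,0,0,0,-0.02,0],
    [0,0,0,0,0,-0.04,0],
    [0,0,0,0,0,-0.04,0],
    [0,0,0,0,0,-0.03,0],
    [0,0,0,0,0,0,0],
  ],
)

```text
time_s: 19.15
tool_pos: [0.6272, 0.0274, 0.2293]
eef_rot: [1.579, 1.586, -0.902]
contact_force: [0.4, 0.3, 0.1]
finger_gap: 0.0003
finger_force: 0.0
```

Run:
```python
from h import *
s=st(); print(Ro.from_rotvec(s["eef_rot"]).as_matrix().round(3))
c=camera("top"); P=cloud(c)
def ht(x0,x1,y0,y1):
    m=(P[...,0]>x0)&(P[...,0]<x1)&(P[...,1]>y0)&(P[...,1]<y1)&(c["depth"]>0);Q=P[m];return len(Q),np.median(Q[:,2]).round(4) if len(Q) else None
for y in (-.17,-.15,-.12,-.09,-.07,-.01,.02,.05): print(y,ht(.56,.60,y,y+.01),ht(.66,.69,y,y+.01))
print("tab R",ht(.612,.636,-.206,-.19),"next tab",ht(.662,.69,.095,.108))
m=(P[...,0]>.44)&(P[...,0]<.525)&(abs(P[...,1]+.05)<.08)&(P[...,2]>.04)&(P[...,2]<.07);Q=P[m];print(cv2.minAreaRect((Q[:,:2]*1000).astype(np.float32)))
```

```text
19.15 [0.6272 0.0274 0.2293] [ 1.579  1.586 -0.902] [0.4 0.3 0.1] 0.0003
[[ 0.002  1.     0.011]
 [ 0.502  0.008 -0.865]
 [-0.865  0.007 -0.502]]
-0.17 (96, np.float64(0.0421)) (71, np.float64(0.0419))
-0.15 (99, np.float64(0.0419)) (70, np.float64(0.0419))
-0.12 (97, np.float64(0.042)) (72, np.float64(0.0418))
-0.09 (97, np.float64(0.0417)) (74, np.float64(0.0418))
-0.07 (98, np.float64(0.0414)) (69, np.float64(0.0416))
-0.01 (98, np.float64(0.038)) (71, np.float64(0.0379))
0.02 (98, np.float64(0.0385)) (67, np.float64(0.0387))
0.05 (95, np.float64(0.0382)) (71, np.float64(0.0387))
tab R (110, np.float64(0.0411)) next tab (112, np.float64(0.286))
((490.931884765625, -52.08702850341797), (66.75150299072266, 11.91193962097168), 5.503957271575928)
```

The leaf lies flat on the right (0.042) and the left stack is down (0.038). The keeper is at about +0.085. I'll straighten the tool and go to the knob's left side.

Call:
drive_tool(
  targets=[
    [0,0.1,0,0,0,0,0],
    [0,0.14,0,0,0,0,0],
    [0,0.14,0,0,0,0,0],
    [0,0.14,0,0,0,0,0],
    [0,0.14,0,0,0,0,0],
    [0,0.14,0,0,0,0,0],
    [0,0.14,0,0,0,0,0],
    [0,0.107,0,0,0,0,0],
    [0,0,0,-0.01,-0.03,0,0],
    [0,0,0,-0.01,-0.04,0.02,0],
    [0,0,0,-0.01,-0.04,0.03,0],
    [0,0,0,-0.01,-0.03,0.02,0],
  ],
)

```text
time_s: 20.4
tool_pos: [0.4819, -0.0182, 0.1552]
eef_rot: [-2.217, -2.22, 0.004]
contact_force: [0.1, -0.0, 0.1]
finger_gap: -0.0001
finger_force: 0.0
```

Run:
```python
from arc import *
s=st(); print(Ro.from_rotvec(s["eef_rot"]).as_matrix().round(3))
import arc; arc.hx,arc.hy=.0135,.0107
print(tip(.085)); rows(.085,2.2,24,[.467,-.032])
```

```text
20.4 [ 0.4819 -0.0182  0.1552] [-2.217 -2.22   0.004] [ 0.1 -0.   0.1] -0.0001
[[-0.001  1.    -0.004]
 [ 1.     0.001  0.001]
 [ 0.001 -0.004 -1.   ]]
[ 0.46632257 -0.03757304]
[0, 0, 0, -0.0115, -0.0014, 0, 0], [0, 0, 0, -0.0059, -0.0003, 0, 0], [0, 0, 0, -0.0057, 0.0002, 0, 0], [0, 0, 0, -0.0055, 0.0006, 0, 0], [0, 0, 0, -0.0053, 0.0009, 0, 0], [0, 0, 0, -0.0051, 0.0011, 0, 0], [0, 0, 0, -0.0047, 0.0014, 0, 0], [0, 0, 0, -0.005, 0.0019, 0, 0], [0, 0, 0, -0.0053, 0.0028, 0, 0], [0, 0, 0, -0.0053, 0.0037, 0, 0], [0, 0, 0, -0.0053, 0.0045, 0, 0], [0, 0, 0, -0.0049, 0.0054, 0, 0], [0, 0, 0, -0.0042, 0.0055, 0, 0], [0, 0, 0, -0.0036, 0.0057, 0, 0], [0, 0, 0, -0.0031, 0.0059, 0, 0], [0, 0, 0, -0.0024, 0.006, 0, 0], [0, 0, 0, -0.0019, 0.0059, 0, 0], [0, 0, 0, -0.0014, 0.006, 0, 0], [0, 0, 0, -0.0009, 0.0059, 0, 0], [0, 0, 0, -0.0005, 0.0059, 0, 0], [0, 0, 0, 0.0, 0.0057, 0, 0], [0, 0, 0, 0.0004, 0.0055, 0, 0], [0, 0, 0, 0.0006, 0.0053, 0, 0], [0, 0, 0, 0.0014, 0.0057, 0, 0], [ 0.5568 -0.1171]
```

Call:
drive_tool(
  targets=[
    [0,0,0,-0.004,-0.007,0.01,0],
    [0,0,0,-0.004,-0.004,0.03,0],
    [0,0,0,0,0,0.04,0],
    [0,0,0,0,0,0.03,0],
    [0,0,0,0,0,0.007,0],
    [0,0,0,0,0,0.003,0],
    [0,0,0,0,0,0,0],
  ],
)

```text
time_s: 21.1
tool_pos: [0.4757, -0.0264, 0.0372]
eef_rot: [2.219, 2.223, 0.0]
contact_force: [0.3, 0.4, 0.2]
finger_gap: -0.0001
finger_force: 0.0
```

Call:
drive_tool(
  targets=[
    [0,0,0,-0.004,-0.009,0.007,0],
    [0,0,0,-0.006,-0.001,0,0],
    [0,0,0,-0.007,0,0,0],
    [0,0,0,-0.006,0.0002,0,0],
    [0,0,0,-0.0055,0.0006,0,0],
    [0,0,0,-0.0053,0.0009,0,0],
    [0,0,0,-0.005,0.001,0,0],
    [0,0,0,-0.0047,0.0014,0,0],
    [0,0,0,-0.005,0.002,0,0],
    [0,0,0,-0.0053,0.0028,0,0],
    [0,0,0,-0.0053,0.0037,0,0],
    [0,0,0,-0.0053,0.0045,0,0],
  ],
)

```text
time_s: 22.3
tool_pos: [0.4826, -0.091, 0.0296]
eef_rot: [-2.219, -2.223, 0.0]
contact_force: [-1.4, -0.2, 0.4]
finger_gap: 0.0001
finger_force: 0.2
```

```bash
cat > k.py <<'E'
from h import *
st()
for n in ["wrist","top"]:
  c=camera(n); P=cloud(c); 
  for q in masks_of(n,"keeper")[:1]:
    Q=P[q["pixels"]&(c["depth"]>0)];Q=Q[(Q[:,2]>.044)&(Q[:,2]<.052)];print(n,q["score"],len(Q),cv2.minAreaRect((Q[:,:2]*1000).astype(np.float32)) if len(Q) else 0)
    if n=="wrist": cv2.imwrite("pics/k.png",c["frame"][...,::-1])
E
python3 k.py
```

```text
22.3 [ 0.4826 -0.091   0.0296] [-2.219 -2.223  0.   ] [-1.4 -0.2  0.4] 0.0001
wrist 0.7 2791 ((513.9644775390625, -78.42051696777344), (59.398197174072266, 12.698491096496582), 53.59159851074219)
top 0.75 567 ((624.8660888671875, -131.44984436035156), (152.4159698486328, 153.04689025878906), 0.4154362082481384)
```

View pics/k.png

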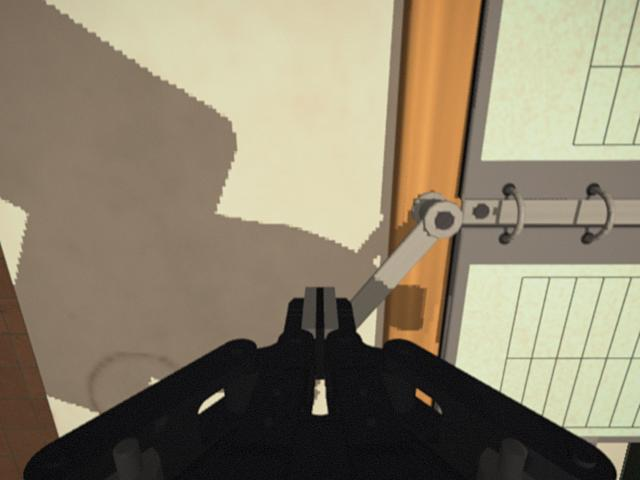

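The keeper is swinging right at about +0.94, with its pivot at px (440,218) and the fingertip behind the knob. I'll keep going.

Call:
drive_tool(
  targets=[
    [0,0,0,-0.0055,0.003,0,0],
    [0,0,0,-0.005,0.004,0,0],
    [0,0,0,-0.0045,0.0055,0,0],
    [0,0,0,-0.0036,0.0057,0,0],
    [0,0,0,-0.003,0.006,0,0],
    [0,0,0,-0.0024,0.006,0,0],
    [0,0,0,-0.002,0.006,0,0],
    [0,0,0,-0.0014,0.006,0,0],
    [0,0,0,-0.001,0.006,0,0],
    [0,0,0,-0.0005,0.006,0,0],
    [0,0,0,0,0.0057,0,0],
    [0,0,0,0,0,0,0],
  ],
)

```text
time_s: 23.7
tool_pos: [0.5438, -0.1197, 0.0298]
eef_rot: [2.217, 2.223, 0.001]
contact_force: [0.5, 0.2, 1.0]
finger_gap: -0.0
finger_force: 0.0
```

```bash
python3 k.py
```

```text
23.7 [ 0.5438 -0.1197  0.0298] [2.217e+00 2.223e+00 1.000e-03] [0.5 0.2 1. ] -0.0
wrist 0.93 3570 ((552.052978515625, -87.11306762695312), (12.13536548614502, 68.79933166503906), 24.45833396911621)
top 0.44 150 ((667.7459716796875, -129.8408203125), (147.6768341064453, 68.04679107666016), 88.41217041015625)
```

Keeper at about 1.99; one short push more, aiming for about 2.2, then back away and check.

Call:
drive_tool(
  targets=[
    [0,0,0,0.0004,0.005,0,0],
    [0,0,0,0.001,0.005,0,0],
    [0,0,0,0.0012,0.004,0,0],
    [0,0,0,0,0,0,0],
    [0,0,0,0,-0.01,0,0],
    [0,0,0,0,-0.02,0,0],
    [0,0,0,0,-0.02,-0.03,0],
    [0,0,0,0,-0.03,-0.04,0],
    [0,0,0,0,-0.02,-0.05,0],
    [0,0,0,0,0,-0.04,0],
    [0,0,0,0,0,0,0],
  ],
)

```text
time_s: 25.0
tool_pos: [0.4598, -0.1184, 0.191]
eef_rot: [2.212, 2.216, 0.005]
contact_force: [0.1, -0.7, 0.1]
finger_gap: 0.0001
finger_force: 0.0
```

```bash
python3 k.py
python3 - <<'E'
from h import *
c=camera("top"); P=cloud(c); cv2.imwrite("pics/t9.png",c["frame"][120:340,100:520,::-1].repeat(2,0)[:, :].repeat(2,1)[:, :800])
def ht(x0,x1,y0,y1):
    m=(P[...,0]>x0)&(P[...,0]<x1)&(P[...,1]>y0)&(P[...,1]<y1)&(c["depth"]>0);Q=P[m];return len(Q),np.median(Q[:,2]).round(4) if len(Q) else None
print("R",ht(.63,.69,-.17,-.08),"L",ht(.56,.69,-.02,.07),"next tab",ht(.662,.69,.095,.108))
m=(P[...,0]>.545)&(P[...,0]<.61)&(P[...,1]<-.06)&(P[...,1]>-.13)&(P[...,2]>.0455)&(P[...,2]<.07);Q=P[m];print(len(Q),cv2.minAreaRect((Q[:,:2]*1000).astype(np.float32)))
for t in ["ramekin_e","marker"]: print(t,[w(c,q["position"]).round(3) for q in search_frame("top",t)])
E
```

```text
25.0 [ 0.4598 -0.1184  0.191 ] [2.212 2.216 0.005] [ 0.1 -0.7  0.1] 0.0001
wrist 0.69 923 ((560.07666015625, -85.4883804321289), (12.246150970458984, 72.91156005859375), 35.29408645629883)
R (1278, np.float64(0.0419)) L (2780, np.float64(0.0382)) next tab (106, np.float64(0.0375))
3 ((602.99755859375, -82.45305633544922), (0.5647162795066833, 18.543962478637695), 47.92045974731445)
ramekin_e [array([ 0.482, -0.366,  0.008]), array([ 0.614, -0.387,  0.01 ]), array([0.626, 0.029, 0.034]), array([ 0.635, -0.13 ,  0.041])]
marker [array([0.391, 0.278, 0.012])]
```

View pics/t9.png

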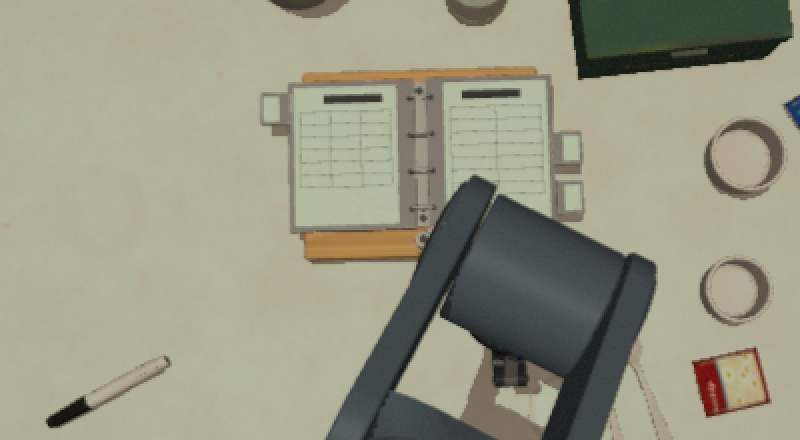

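The final view shows the leaf flat on the right, with its tab at px (568,148) beside the lower one. The next leaf is still down on the left, and the marker and ramekins have not moved. The wrist view puts the keeper at 90°+35.3°, about 2.18 rad, over the turned leaf, and the arm is clear.

```bash
python3 -c "
from rig import *
print(finish_job())"
```

```text
the job is handed in; nothing more can be done
None
```

The job is handed in at about 25 s of the 67 s allowed: the top leaf lies flat on the right-hand page, the keeper is about 2.18 rad round (over that leaf), the next leaf is still down, and the ramekins and marker are where they were.

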